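Slide the thali out over the end of the tandoor ledge

TASK

Set the thali ready for the server to take it from underneath: first nudge the empty katori aside, out of its way, then slide the thali along the ledge until a quarter of its width, about 5 cm, sticks out past the left end of the ledge (the robot's left, the end away from the casserole). Only push: neither may be lifted or tipped, both stay on the ledge, and the katori is left standing clear of the thali. Leave the belan and the chimta where they are.

Things in the scene. Friction and masses are not known exactly. Their poses are not given: they have to be found in the camera images.
- ledge: Fixed plastered brick ledge, 440 deep (x), 950 long (y), 120 mm high, top level, turned up to 6 degrees. Origin: middle of its left end edge, on the top face. z up, x away from the robot, y out past that left end: the ledge spans y -950 to 0, x -220 to 220 mm; past y = 0 a free 120 mm drop. A green casserole, 119 mm high, 120 mm radius, stands on it 800 to 830 mm in from that end, off the work.
- thali: Loose stainless steel thali: a round flat plate, 200 mm across the rim and 192 mm at the foot, 16 mm high, nearly straight wall 3 mm thick, floor 3 mm thick, about 0.28 kg. Lies flat on the ledge, 265 to 320 mm in from the left end. Origin: centre of its underside, z up; its turn about z means nothing.
- katori: Loose empty stainless steel bowl, 80 mm across the rim, 66 mm at the foot, 34 mm high, about 90 g. Stands upright on the ledge between the thali and the left end, in the way of the thali. Origin: centre of its underside, z up.
- belan: Bystander, loose: wooden rolling pin, 320 mm long, 41 mm thick, lying across the ledge 530 to 560 mm in from the left end, behind the thali; rolls if touched. Origin: on the ledge below its middle; its x runs along the pin.
- chimta: Bystander, loose: steel tongs, 260 mm long, up to 50 mm wide at the open jaws and 24 mm high, lying across the ledge 620 to 640 mm in from the left end. Origin: middle of its length, on the ledge; bend at -x, jaws at +x.
Not all that is in view belongs to the job. Of the things that look like the katori, the largest one is meant. There is more than one size of the thali; the one meant has the size given above.

How it is judged:
On the way, in this order (a step that is already met when the one before it is completed fails the run):
1. the katori has been pushed aside (over 25 mm) while the thali is still within 30 mm of where it lay (distance of katori from where it was at the start of the episode above 0.025 m and distance of thali from where it was at the start of the episode below 0.03 m), for 0.1 s.
2. the thali has been slid out until its rim stands 35 to 65 mm past the left end of the ledge (y of thali in the frame of ledge between -0.065 and -0.035 m), for 0.2 s.
At the end, for the whole second after the job is handed in: The thali lies flat and still on the ledge with its rim 35 to 65 mm past the left end edge (and not hanging over the long sides by more than 5 mm); the katori stands upright and still on the ledge with a gap of at least 2 mm to the thali's rim (all of step 2 and x of thali in the frame of ledge between -0.125 and 0.125 m and z of thali in the frame of ledge between -0.004 and 0.004 m and angle between thali's own z axis and vertical below 0.05 rad and linear speed of each of thali, katori below 0.01 m/s and z of katori in the frame of ledge between -0.004 and 0.004 m and angle between katori's own z axis and vertical below 0.1 rad and horizontal distance between katori and thali above 0.142 m); the robot touches nothing.
It fails at once if the thali is lifted off the ledge or tipped (over 12 mm up, or over 9 degrees), or falls off (z of thali in the frame of ledge above 0.012 m or z of thali in the frame of ledge below -0.02 m or angle between thali's own z axis and vertical above 0.16 rad).
It fails at once if the katori is lifted (over 12 mm), tipped over (beyond 25 degrees) or falls off (z of katori in the frame of ledge above 0.012 m or z of katori in the frame of ledge below -0.02 m or angle between katori's own z axis and vertical above 0.44 rad).
It fails at once if the belan or the chimta is moved by more than 15 mm (distance of any of belan, chimta from where it was at the start of the episode above 0.015 m).
It also fails if it takes over 61 s, if anything falls off the work surface, if the arm or the gripper's body presses on something with over 40 N, if the wrist force passes 120 N, or if a joint passes its speed limit or range.

ROBOT

A 7-joint arm with a two-finger parallel gripper is mounted at the origin on the work surface. World frame = base frame: x ahead of the robot, y to its left, z up, the work surface at z = 0. Lengths are in m, angles in rad, forces in N, time in s.
With the tool pointing down it reaches from about 0.35 to 0.9 m from the base axis. Payload 8.1 kg.
Tool frame: the origin (TCP) lies on the centre line of the jaws, within the pads' length; the fingertips stand 11 mm ahead of it and the grasp point (between the pads) lies 8 mm behind it; z points along the fingers, x is the direction in which the jaws open and shut, and the axes are right-handed (so a half turn about z gives the same grasp; the last joint's range is limited). The gripper opens to 92 mm and grips with 3 to 60 N. Pads are 19 mm wide; open, the fingers measure 130 mm over their backs; the gripper's body (75 mm by 190 mm) begins 47 mm behind the grasp point.
Start: joints at [1.244, 0.434, 0.025, 1.573, -0.012, 1.134, -0.075], TCP at [0.139, -0.609, 0.238] pointing down, gripper open.
Joint ranges: [-2.62, 2.62], [-0.44, 2.09], [-1.27, 1.32], [0.08, 2.57], [-1.32, 4.46], [0.12, 2], [-2.74, 2.74]. Speed limits (rad/s): [2.22, 2.22, 3.01, 3.01, 3.14, 3.14, 3.14].

INTERFACE

Orientations are given as a rotation vector (axis times angle).
In Python, from cell import observe, eyes, ticket, finder gives the robot as it stands.
- The arm moves only by the tool arm_command, never from a script. Its argument "plan" is a list of rows, each an object with "translation": the shift along the tool's x, y, z scaled (see below), a list of three; "turn": the turn, a rotation vector about the tool's x, y, z scaled (see below), a list of three; "hand": the opening, from 0 (shut) to 1 (fully open). In form: [{"translation": [x, y, z], "turn": [wx, wy, wz], "hand": hand}, ...]. A call has 1 to 20 rows; each row is the pose to reach, as a shift and turn from the pose commanded when the call began, along the tool's axes at that moment; what a row does not reach only later rows make up. The controller multiplies each number of a shift by 120 mm and each number of a turn by pi/2 rad. A row lasts 1/8 s, in which the tool goes at most 62.5 mm and 10.7 degrees, less where a joint would pass 70% of its speed; a pose out of reach is approached as far as the arm can. A call with a number of a shift or a turn outside -1 to 1 is refused whole. A call with a gripper value outside its range is refused whole. The fingers move at their own pace and stop on an object; "squeeze" is the grip in N (left out, the last holds). Time passes only in rows, so rows that repeat a pose let the fingers close. It gives the time, the measured TCP pose, the force and the opening at its end, in the units of the state.
- observe(): the state, without advancing time (a new reading comes with each control period).
- eyes.get_image(name): name is "scene" or "top" or "wrist"; returns (picture, depth): 420x560x3 uint8, blue, green, red; 420x560 float32, m along the optical axis (not along the pixel's ray), 0 where there is no reading.
- eyes.calibration(name): a dict with "K" (3x3 intrinsics, pixels), "k1" (the pictures are not rectified: a ray, as slopes to the right and down, at radius r is drawn at 1 + k1 r^2 times it, then the intrinsics apply), "origin" and "attitude" of the camera in the world. Camera axes: x right, y down, z forward; pixel columns grow to the right and rows downward; lengths in m; the calibration is good to about 2 mm. A picture is of the moment at which its call begins: read the wrist's pose just before it. calibration takes no time and is no camera call; for the wrist camera it gives the pose at the moment of the call.
- ticket.sign_off(): hands the job in, once; it reports no verdict.
Trained networks look in the newest picture that a camera, given by its name, has taken for a name from the list of things; names that differ only in an ending like _2 or _b are one class to them, and where a whole thing is asked for, a point or a joint stands for the part that bears it (a point fixed in the world has none). Each returns a list of dicts, best first, with "score" (0 to 1); they miss things now and then, are a little off and sometimes report something else, mostly with a low value. They report only what shows in the picture. A call takes as long as a camera call. They do not tell look-alikes from the thing itself.
- finder.boxes_of(camera, name): "rect" ([left, top, right, bottom] in pixels, round what is visible of it).
The state is a dict: "clock": time; "joints": joint angles; "dq": joint speeds; "joint_efforts": joint torques, N m; "position": TCP position; "ee_rot": TCP orientation; "force": force on the tool from outside, world axes, zero at the start; "ft_torque": the same for the moment, N m; "width": opening from 0.0 (shut) to 1.0 (fully open).
Only numpy, scipy, OpenCV 4.12 (cv2) and the standard library are available. Lean on these libraries where they do the work, as an engineer would, in place of code of your own. Each camera call takes 0.05 s, during which the arm holds its last target. There are 200 camera calls.

## Working session

There is one attempt and no reset: what is moved stays moved. The work goes in short steps, Python scripts to look and compute and a tool call to move; the robot and the scene stay as the last step left them, time stands still between calls to the robot, and variables do not carry over. Pictures are saved under pics/ and viewed, and the job is handed in when it is done.

Besides the shell and the picture viewer there is one more tool, called after "Emit:" as name(argument=value, ...) on one line, values as JSON. arm_command: Moves the arm, as the interface text tells. Its arguments: {"type":"object","properties":{"plan":{"type":"array","items":{"type":"object","properties":{"translation":{"type":"array","items":{"type":"number"}},"turn":{"type":"array","items":{"type":"number"}},"hand":{"type":"number"}}}},"squeeze":{"type":"number"}},"required":["plan"]}

```bash
mkdir -p pics && cat > h.py <<'E'
import numpy as np, cv2
from cell import observe, eyes, ticket, finder
def snap(cam, fn):
    im,d=eyes.get_image(cam); c=eyes.calibration(cam); cv2.imwrite('pics/'+fn,im); return im,d,c
def R_(c):
    a=np.array(c['attitude'],float)
    return a if a.shape==(3,3) else cv2.Rodrigues(a)[0]
def rays(c,uv):
    K=np.array(c['K'],float)
    p=cv2.undistortPoints(np.array(uv,float).reshape(-1,1,2),K,np.array([c['k1'],0,0,0.]))[:,0]
    return np.c_[p,np.ones(len(p))]
def world(c,uv,depth):
    return (rays(c,uv)*np.array(depth).reshape(-1,1))@R_(c).T+np.array(c['origin'])
def onplane(c,uv,z):
    r=rays(c,uv)@R_(c).T; o=np.array(c['origin'])
    return o+r*((z-o[2])/r[:,2])[:,None]
E
python3 - <<'E'
from h import *
s=observe(); print(s)
for cam in ('scene','top','wrist'):
    im,d,c=snap(cam,cam+'0.png'); print(cam,c)
    for n in ('thali','katori','belan','chimta'):
        b=finder.boxes_of(cam,n)
        for x in b[:4]:
            l,t,r,bo=x['rect']; u,v=(l+r)/2,(t+bo)/2
            print(n,round(x['score'],2),np.round(x['rect']),np.round(onplane(c,[[u,v]],.13)[0],3))
E
```

```text
{'clock': 0.0, 'joints': array([ 1.24441606,  0.43522427,  0.02498239,  1.574082  , -0.01162695,
        1.13400011, -0.07508534]), 'dq': array([-0.0006384 , -0.00106276,  0.00065524,  0.00049311,  0.00224304,
        0.00087185,  0.00122222]), 'joint_efforts': array([-7.70079059e-04, -6.67854953e+01,  9.83990729e-01, -3.14466476e+01,
       -6.06498937e-02,  4.29469091e-02,  1.56962637e-04]), 'position': array([ 0.13853916, -0.60895112,  0.2369501 ]), 'ee_rot': array([-2.45482779e+00,  1.95905409e+00,  2.03888951e-03]), 'force': array([-0.22498828, -0.72568444,  0.06691777]), 'ft_torque': array([0.04543901, 0.01412531, 0.04079641]), 'width': 1.0007001915991838}
scene {'K': array([[474.42561889,   0.        , 284.0979187 ],
       [  0.        , 474.42561889, 210.89784958],
       [  0.        ,   0.        ,   1.        ]]), 'k1': 0.04167207318012937, 'origin': array([0.96383672, 0.85155733, 1.16519544]), 'attitude': array([-0.75627589, -2.63485199,  1.05240784])}
thali 0.77 [216. 186. 284. 232.] [ 0.526 -0.043  0.13 ]
thali 0.76 [372. 249. 470. 331.] [0.29  0.446 0.13 ]
katori 0.86
[... 626 characters left out ...]
]
thali 0.63 [256. 138. 327. 207.] [ 0.525 -0.043  0.13 ]
katori 0.79 [195. 144. 227. 171.] [0.566 0.181 0.13 ]
katori 0.75 [152. 143. 169. 158.] [0.586 0.322 0.13 ]
katori 0.67 [147. 179. 170. 198.] [0.476 0.321 0.13 ]
belan 0.93 [377. 116. 387. 227.] [ 0.533 -0.295  0.13 ]
belan 0.32 [400. 109. 420. 202.] [ 0.579 -0.376  0.13 ]
chimta 0.7 [400. 115. 420. 204.] [ 0.568 -0.375  0.13 ]
wrist {'K': array([[301.51971275,   0.        , 283.08274107],
       [  0.        , 301.51971275, 208.04471032],
       [  0.        ,   0.        ,   1.        ]]), 'k1': -0.06789881593858407, 'origin': array([ 0.21788536, -0.59204725,  0.38446283]), 'attitude': array([ 2.26097404, -1.80265914, -0.27365843])}
```

View images.

View pics/top0.png

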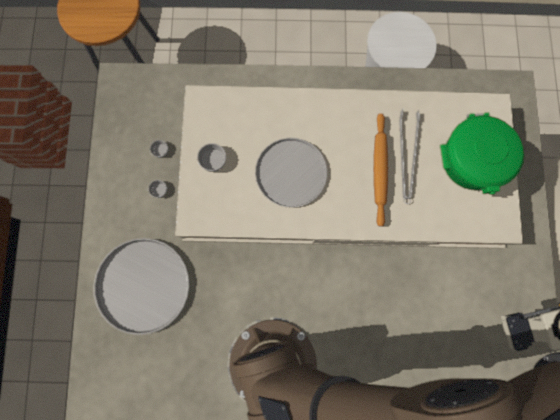

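View pics/scene0.png

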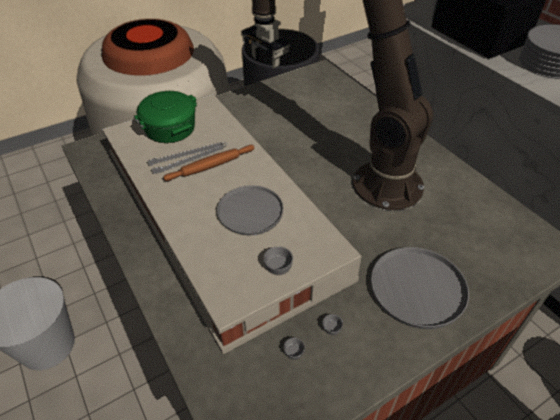

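Top picture: candidates for the thali are the plate on the ledge at (292,173) and a larger plate on the table at (143,285). Candidates for the katori are the bowl on the ledge at (212,158) and two smaller cups on the table at (160,149) and (158,189). I choose the two on the ledge and will check their sizes from depth.

```bash
cat >> h.py <<'E'
def cloud(cam,d,c):
    v,u=np.nonzero(d>0); return np.c_[u,v],world(c,np.c_[u,v],d[v,u])
def rimfit(c,im,d,ctr,R,z0,zr,tol=.02):
    "circle fit of points above z0 near ctr"
    uv,P=cloud(None,d,c)
    m=(np.hypot(P[:,0]-ctr[0],P[:,1]-ctr[1])<R)&(P[:,2]>z0)&(P[:,2]<zr)
    (x,y),r=cv2.minEnclosingCircle(P[m,:2].astype(np.float32)); return m.sum(),x,y,r
E
python3 - <<'E'
from h import *
im,d,c=snap('top','top1.png')
uv,P=cloud('top',d,c)
m=(abs(P[:,2]-.12)<.012)&(P[:,0]>.3)&(P[:,0]<.85)
M=np.zeros(d.shape,np.uint8); M[uv[m,1],uv[m,0]]=1
n,lab,st,_=cv2.connectedComponentsWithStats(M); k=1+st[1:,4].argmax()
L=(lab==k)[uv[:,1],uv[:,0]]; Q=P[L]
print('z top',np.median(Q[:,2]))
rect=cv2.minAreaRect(Q[:,:2].astype(np.float32)); print(rect); print(cv2.boxPoints(rect))
for name,ctr,R,zs in (('thali',(.525,-.043),.125,(.129,.16)),('katori',(.566,.181),.06,(.132,.18))):
    print(name,rimfit(c,im,d,ctr,R,*zs))
cv2.imwrite('pics/crop1.png',cv2.resize(im[80:250,140:340],None,fx=4,fy=3.5,interpolation=cv2.INTER_CUBIC))
ims,ds,cs=snap('scene','scene1.png')
for name,ctr,R,zs in (('thali',(.525,-.043),.125,(.129,.16)),('katori',(.566,.181),.06,(.132,.18))):
    print(name,rimfit(cs,ims,ds,ctr,R,*zs))
E
```

```text
z top 0.1203713977141685
((0.5647405385971069, -0.2057366967201233), (0.9536433815956116, 0.44440990686416626), 89.40714263916016)
[[ 0.33761373 -0.6802337 ]
 [ 0.7819999  -0.6848321 ]
 [ 0.7918674   0.26876032]
 [ 0.3474812   0.2733587 ]]
thali (np.int64(377), 0.5282222032546997, -0.04011016711592674, 0.1007615253329277)
katori (np.int64(246), 0.5608481764793396, 0.1778108924627304, 0.04033024236559868)
thali (np.int64(707), 0.5326452255249023, -0.034663230180740356, 0.12354949861764908)
katori (np.int64(383), 0.5577042102813721, 0.17641858756542206, 0.04154937341809273)
```

View pics/crop1.png

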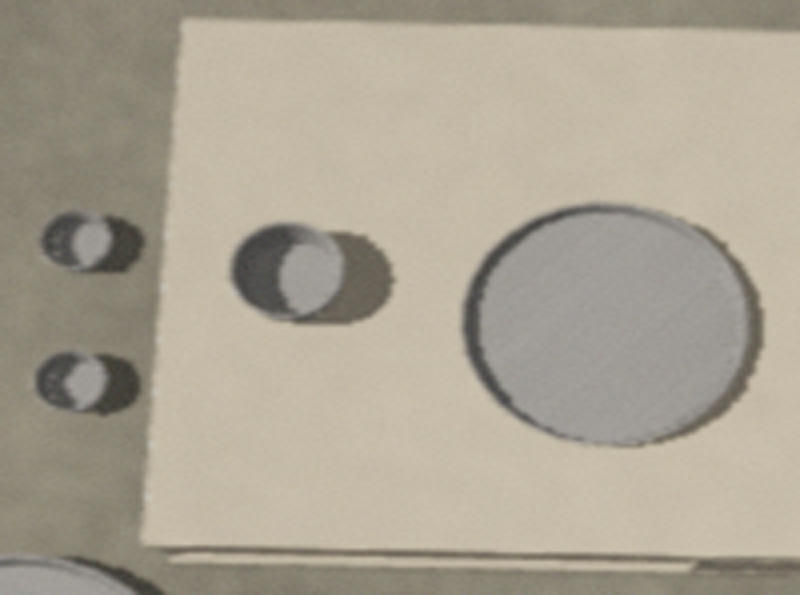

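The crop shows the ledge plate (rim r≈0.101 m) and the ledge bowl (r≈0.040 m), matching the described sizes. Next I'll fit the ledge's edges and add a helper for the moves.

```bash
cat >> h.py <<'E'
def rot(): return cv2.Rodrigues(np.array(observe()['ee_rot'],float))[0]
def togo(*targets, Rt=None):
    "shift (units of 120 mm, tool axes) from the present pose to world points; turn (units of 90 deg) to Rt"
    from scipy.spatial.transform import Rotation as Ro
    s=observe(); R=rot()
    print('t',round(s['clock'],2),'pos',np.round(s['position'],4),'F',np.round(s['force'],1),'w',round(s['width'],2),'Rx',np.round(R[:,0],3),'Rz',np.round(R[:,2],3))
    for t in targets: print(t,'->',np.round(R.T@(np.array(t)-s['position'])/.12,3))
    if Rt is not None: print('turn',np.round(Ro.from_matrix(R.T@Rt).as_rotvec()/(np.pi/2),4))
E
python3 - <<'E'
from h import *
im,d,c=snap('top','top2.png')
uv,P=cloud('top',d,c)
m=abs(P[:,2]-.12)<.03
# left edge: per column x bin, largest y on top; far/near edges likewise
A=P[abs(P[:,2]-.1205)<.008]; A=A[(A[:,0]>.3)&(A[:,0]<.83)]
xs=np.arange(.37,.77,.01); ye=[A[(abs(A[:,0]-x)<.005)&(A[:,1]<.4)][:,1].max() for x in xs]
print('left end y=a*x+b',np.polyfit(xs,ye,1),np.round(ye[::8],3))
ys=np.arange(-.6,.24,.02)
for f in (np.min,np.max):
    xe=[f(A[abs(A[:,1]-y)<.01][:,0]) for y in ys]; p=np.polyfit(ys,xe,1); print(f.__name__,p,np.std(xe-np.polyval(p,ys)))
Rt=np.array([[0,-1,0],[-1,0,0],[0,0,-1]],float).T
togo((.25,-.49,.32),(.561,.178,.2),Rt=Rt)
E
```

```text
left end y=a*x+b [-0.00974813  0.27433829] [0.271 0.269 0.27  0.269 0.268]
min [0.01021715 0.34546831] 0.0005224846994400318
max [0.01162868 0.78551968] 0.001191045833079723
t 0.9 pos [ 0.1387 -0.6094  0.2377] F [-0.4 -0.2  0.3] w 1.0 Rx [ 0.222 -0.975  0.   ] Rz [ 0. -0. -1.]
(0.25, -0.49, 0.32) -> [-0.765 -1.125 -0.686]
(0.561, 0.178, 0.2) -> [-5.618 -4.887  0.314]
turn [-0.     -0.      0.1424]
```

Emit:
arm_command(plan=[{"translation": [-0.3, -0.4, -0.6], "turn": [0, 0, 0.1], "hand": 0}, {"translation": [-0.7, -0.8, -0.6], "turn": [0, 0, 0.142], "hand": 0}, {"translation": [-1, -1, -0.6], "turn": [0, 0, 0.142], "hand": 0}, {"translation": [-1, -1, -0.6], "turn": [0, 0, 0.142], "hand": 0}], squeeze=10)

```text
clock: 1.4
position: [0.232, -0.4623, 0.3109]
ee_rot: [-2.228, 2.213, -0.003]
force: [0.1, -0.6, -0.6]
width: 0.615
```

Emit:
arm_command(plan=[{"translation": [-0.4, -0.3, 0], "turn": [0, 0, 0], "hand": 0}, {"translation": [-0.8, -0.5, 0], "turn": [0, 0, 0], "hand": 0}, {"translation": [-1, -0.7, 0], "turn": [0, 0, 0], "hand": 0}])

```text
clock: 1.78
position: [0.3136, -0.3439, 0.3099]
ee_rot: [-2.223, 2.219, -0.0]
force: [0.4, -0.4, -0.1]
width: 0.286
```

Emit:
arm_command(plan=[{"translation": [-0.5, -0.3, 0], "turn": [0, 0, 0], "hand": 0}, {"translation": [-1, -0.5, 0], "turn": [0, 0, 0], "hand": 0}, {"translation": [-1, -0.5, 0], "turn": [0, 0, 0], "hand": 0}])

```text
clock: 2.15
position: [0.3745, -0.2223, 0.3099]
ee_rot: [-2.228, 2.213, -0.0]
force: [-0.1, -2.0, -1.2]
width: 0.014
```

```bash
python3 - <<'E'
from h import *
togo((.561,.178,.2),(.561,.178,.143),Rt=np.array([[0,-1,0],[-1,0,0],[0,0,-1.]]))
E
```

```text
t 2.15 pos [ 0.3745 -0.2223  0.3099] F [-0.1 -2.  -1.2] w 0.01 Rx [ 0.007 -1.    -0.001] Rz [ 0.001  0.001 -1.   ]
(0.561, 0.178, 0.2) -> [-3.325 -1.576  0.919]
(0.561, 0.178, 0.143) -> [-3.325 -1.575  1.394]
turn [-0.0005  0.0003  0.0043]
```

Emit:
arm_command(plan=[{"translation": [-0.5, -0.25, 0], "turn": [0, 0, 0], "hand": 0}, {"translation": [-1, -0.5, 0], "turn": [0, 0, 0], "hand": 0}, {"translation": [-1, -0.5, 0], "turn": [0, 0, 0], "hand": 0}])

```text
clock: 2.52
position: [0.4343, -0.1027, 0.3099]
ee_rot: [-2.227, 2.214, 0.0]
force: [-1.1, -0.9, 0.7]
width: 0.004
```

Emit:
arm_command(plan=[{"translation": [-0.5, -0.25, 0], "turn": [0, 0, 0], "hand": 0}, {"translation": [-1, -0.5, 0], "turn": [0, 0, 0], "hand": 0}, {"translation": [-1, -0.5, 0], "turn": [0, 0, 0], "hand": 0}])

```text
clock: 2.9
position: [0.494, 0.017, 0.3095]
ee_rot: [-2.226, 2.215, 0.001]
force: [0.2, -0.1, 0.2]
width: 0.007
```

Emit:
arm_command(plan=[{"translation": [-0.5, -0.25, 0.2], "turn": [0, 0, 0], "hand": 0}, {"translation": [-1, -0.4, 0.5], "turn": [0, 0, 0], "hand": 0}, {"translation": [-1, -0.4, 0.5], "turn": [0, 0, 0], "hand": 0}])

```text
clock: 3.28
position: [0.5405, 0.1354, 0.2475]
ee_rot: [2.223, -2.217, -0.003]
force: [0.1, -0.4, 1.1]
width: 0.005
```

```bash
python3 - <<'E'
from h import *
togo((.561,.178,.2),(.561,.178,.143),Rt=np.array([[0,-1,0],[-1,0,0],[0,0,-1.]]))
im,d,c=snap('wrist','wrist1.png')
for n in('katori','thali'):
  for b in finder.boxes_of('wrist',n)[:3]:
    l,t,r,bo=b['rect']; print(n,round(b['score'],2),np.round(b['rect']),np.round(onplane(c,[[(l+r)/2,(t+bo)/2]],.154 if n=='katori' else .136)[0],3))
print(rimfit(c,im,d,(.561,.178),.06,.135,.16))
E
```

```text
t 3.27 pos [0.5405 0.1354 0.2475] F [ 0.1 -0.4  1.1] w 0.01 Rx [ 0.003 -1.     0.   ] Rz [-0.003 -0.    -1.   ]
(0.561, 0.178, 0.2) -> [-0.355 -0.173  0.395]
(0.561, 0.178, 0.143) -> [-0.355 -0.174  0.87 ]
turn [ 0.002  -0.0001  0.0017]
katori 0.79 [188. 139. 282. 236.] [0.564 0.175 0.154]
katori 0.73 [ 97. 186. 141. 234.] [0.544 0.275 0.154]
katori 0.73 [ 76.  89. 129. 133.] [0.625 0.276 0.154]
thali 0.9 [372. 112. 560. 286.] [ 0.551 -0.032  0.136]
thali 0.58 [ 74. 310. 164. 346.] [0.407 0.309 0.136]
(np.int64(2401), 0.5619916915893555, 0.1756981760263443, 0.040206994861364365)
```

View pics/wrist1.png

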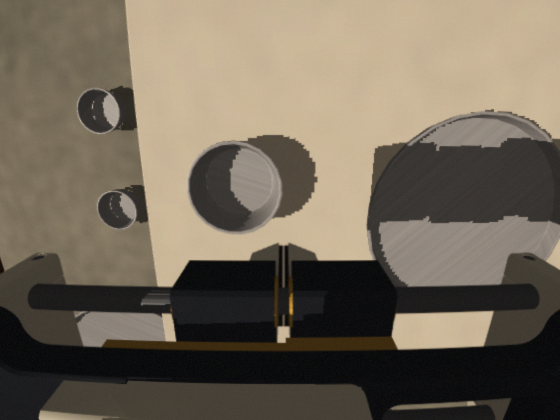

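Emit:
arm_command(plan=[{"translation": [-0.2, -0.1, 0], "turn": [0, 0, 0], "hand": 0}, {"translation": [-0.345, -0.175, 0.1], "turn": [0, 0, 0], "hand": 0}, {"translation": [-0.345, -0.175, 0.4], "turn": [0, 0, 0], "hand": 0}, {"translation": [-0.345, -0.175, 0.5], "turn": [0, 0, 0], "hand": 0}, {"translation": [-0.345, -0.175, 0.6], "turn": [0, 0, 0], "hand": 0}, {"translation": [-0.345, -0.175, 0.7], "turn": [0, 0, 0], "hand": 0}, {"translation": [-0.345, -0.175, 0.8], "turn": [0, 0, 0], "hand": 0}, {"translation": [-0.345, -0.175, 0.87], "turn": [0, 0, 0], "hand": 0}, {"translation": [-0.345, -0.175, 0.87], "turn": [0, 0, 0], "hand": 0}])

```text
clock: 4.55
position: [0.5613, 0.1757, 0.1447]
ee_rot: [2.222, -2.22, -0.001]
force: [-0.7, 0.7, 0.5]
width: 0.007
```

```bash
python3 - <<'E'
from h import *
togo((.697,.179,.143),Rt=np.array([[0,-1,0],[-1,0,0],[0,0,-1.]]))
im,d,c=snap('wrist','wrist2.png')
E
```

```text
t 4.55 pos [0.5613 0.1757 0.1447] F [-0.7  0.7  0.5] w 0.01 Rx [ 0.001 -1.     0.   ] Rz [-0.001 -0.    -1.   ]
(0.697, 0.179, 0.143) -> [-0.027 -1.131  0.013]
turn [ 0.0007 -0.0003  0.0005]
```

View pics/wrist2.png

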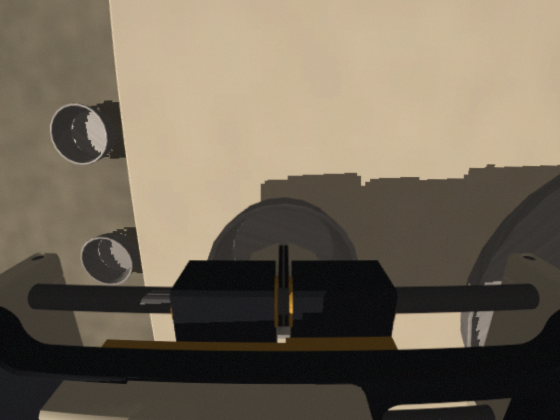

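The fingers stand inside the katori, centred at about (283,265), with no contact force. Now I'll push it away from the robot.

Emit:
arm_command(plan=[{"translation": [0, -0.05, 0], "turn": [0, 0, 0], "hand": 0}, {"translation": [0, -0.1, 0], "turn": [0, 0, 0], "hand": 0}, {"translation": [0, -0.15, 0], "turn": [0, 0, 0], "hand": 0}, {"translation": [0, -0.2, 0], "turn": [0, 0, 0], "hand": 0}, {"translation": [0, -0.25, 0], "turn": [0, 0, 0], "hand": 0}, {"translation": [0, -0.3, 0], "turn": [0, 0, 0], "hand": 0}, {"translation": [0, -0.35, 0], "turn": [0, 0, 0], "hand": 0}, {"translation": [0, -0.4, 0], "turn": [0, 0, 0], "hand": 0}, {"translation": [0, -0.45, 0], "turn": [0, 0, 0], "hand": 0}, {"translation": [0, -0.5, 0], "turn": [0, 0, 0], "hand": 0}])

```text
clock: 5.85
position: [0.6221, 0.1758, 0.1453]
ee_rot: [2.222, -2.221, 0.0]
force: [-1.2, 0.0, 0.5]
width: 0.003
```

```bash
python3 - <<'E'
from h import *
togo((.697,.179,.143),Rt=np.array([[0,-1,0],[-1,0,0],[0,0,-1.]]))
im,d,c=snap('wrist','wrist3.png')
for cam in('scene','top'):
  im,d,c=snap(cam,cam+'3.png')
  for b in finder.boxes_of(cam,'katori')[:3]:
    l,t,r,bo=b['rect']; print(cam,round(b['score'],2),np.round(b['rect']),np.round(onplane(c,[[(l+r)/2,(t+bo)/2]],.14)[0],3))
E
```

```text
t 5.85 pos [0.6221 0.1758 0.1453] F [-1.2  0.   0.5] w 0.0 Rx [ 0.001 -1.     0.   ] Rz [ 0. -0. -1.]
(0.697, 0.179, 0.143) -> [-0.026 -0.625  0.019]
turn [-0.     -0.      0.0004]
scene 0.82 [324. 316. 344. 334.] [0.547 0.412 0.14 ]
scene 0.55 [282. 335. 306. 358.] [0.659 0.409 0.14 ]
top 0.53 [196. 143. 211. 157.] [0.584 0.201 0.14 ]
top 0.51 [152. 141. 170. 159.] [0.583 0.319 0.14 ]
```

View pics/wrist3.png

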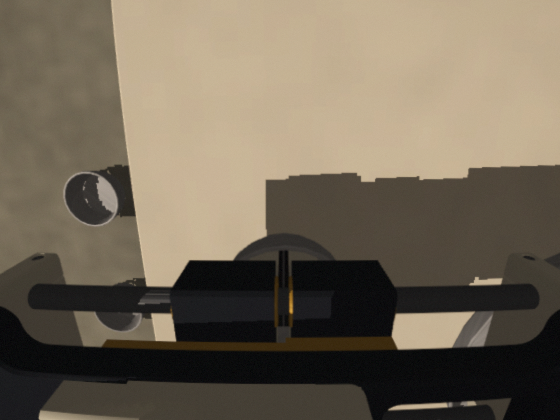

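The rim (top now at row 235) travels with the fingers and the bowl looks upright. I'll continue.

Emit:
arm_command(plan=[{"translation": [0, -0.05, 0], "turn": [0, 0, 0], "hand": 0}, {"translation": [0, -0.1, 0], "turn": [0, 0, 0], "hand": 0}, {"translation": [0, -0.15, 0], "turn": [0, 0, 0], "hand": 0}, {"translation": [0, -0.2, 0], "turn": [0, 0, 0], "hand": 0}, {"translation": [0, -0.25, 0], "turn": [0, 0, 0], "hand": 0}, {"translation": [0, -0.3, 0], "turn": [0, 0, 0], "hand": 0}, {"translation": [0, -0.35, 0], "turn": [0, 0, 0], "hand": 0}, {"translation": [0, -0.4, 0], "turn": [0, 0, 0], "hand": 0}, {"translation": [0, -0.45, 0], "turn": [0, 0, 0], "hand": 0}, {"translation": [0, -0.5, 0], "turn": [0, 0, 0], "hand": 0}, {"translation": [0, -0.55, 0], "turn": [0, 0, 0], "hand": 0}, {"translation": [0, -0.6, 0], "turn": [0, 0, 0], "hand": 0}, {"translation": [0, -0.6, 0], "turn": [0, 0, 0], "hand": 0}, {"translation": [0, -0.5, 0], "turn": [0, 0, 0], "hand": 0}, {"translation": [0, -0.48, -0.05], "turn": [0, 0, 0], "hand": 0}, {"translation": [0, -0.48, -0.2], "turn": [0, 0, 0], "hand": 0}, {"translation": [0, -0.48, -0.5], "turn": [0, 0, 0], "hand": 0}, {"translation": [0, -0.3, -0.7], "turn": [0, 0, 0], "hand": 0}, {"translation": [0, 0, -0.7], "turn": [0, 0, 0], "hand": 0}, {"translation": [0, 0, -0.7], "turn": [0, 0, 0], "hand": 0}])

```text
clock: 8.6
position: [0.6201, 0.1767, 0.2317]
ee_rot: [-2.223, 2.218, -0.001]
force: [0.2, -0.4, 1.7]
width: 0.005
```

```bash
python3 - <<'E'
from h import *
togo((.528,.02,.2),(.528,.02,.139),Rt=np.array([[0,-1,0],[-1,0,0],[0,0,-1.]]))
im,d,c=snap('wrist','wrist4.png'); print('kat',rimfit(c,im,d,(.715,.177),.06,.135,.16))
im,d,c=snap('top','top4.png'); print('kat',rimfit(c,im,d,(.715,.177),.06,.135,.16)); print('thali',rimfit(c,im,d,(.528,-.04),.125,.129,.15))
E
```

```text
t 8.6 pos [0.6201 0.1767 0.2317] F [ 0.2 -0.4  1.7] w 0.01 Rx [ 0.003 -1.    -0.   ] Rz [ 0.002  0.    -1.   ]
(0.528, 0.02, 0.2) -> [1.304 0.771 0.263]
(0.528, 0.02, 0.139) -> [1.304 0.772 0.771]
turn [-0.001   0.0002  0.0016]
kat (np.int64(1680), 0.676577091217041, 0.1737748682498932, 0.03951725736260414)
kat (np.int64(0), 0.0, 0.0, 0.0)
thali (np.int64(168), 0.5566250085830688, -0.06757315248250961, 0.08958305418491364)
```

View pics/wrist4.png

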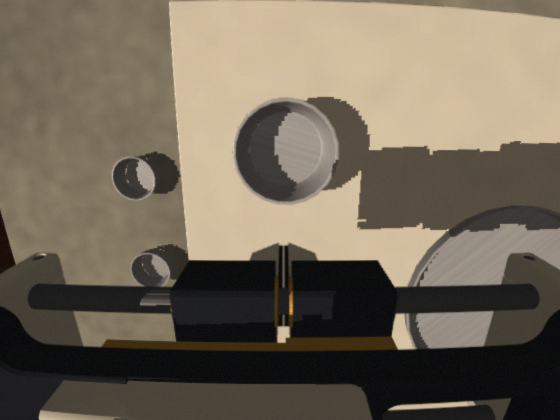

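```bash
python3 - <<'E'
from h import *
im,d,c=snap('wrist','wrist5.png')
for x in(.68,.69,.70): print('kat',rimfit(c,im,d,(x,.176),.075,.140,.16))
for b in finder.boxes_of('wrist','katori')[:3]:
    l,t,r,bo=b['rect']; print(round(b['score'],2),np.round(b['rect']),np.round(onplane(c,[[(l+r)/2,(t+bo)/2]],.154)[0],3))
E
```

```text
kat (np.int64(2658), 0.6740449666976929, 0.17387109994888306, 0.040010061115026474)
kat (np.int64(2658), 0.6740449666976929, 0.17387109994888306, 0.040010061115026474)
kat (np.int64(2658), 0.6740449666976929, 0.17387109994888306, 0.040010061115026474)
0.98 [130. 252. 171. 291.] [0.578 0.287 0.154]
0.67 [166.   0. 560. 409.] [0.637 0.113 0.154]
0.65 [232.  99. 336. 209.] [0.676 0.174 0.154]
```

The fingers push on the far inner wall, so the bowl's centre trails them by 20 mm, and the katori now stands at (0.674, 0.174). That leaves only about a 6 mm gap past the thali, so I'll push it 40 mm further.

Emit:
arm_command(plan=[{"translation": [0.02, -0.45, 0], "turn": [0, 0, 0], "hand": 0}, {"translation": [0.02, -0.45, 0.1], "turn": [0, 0, 0], "hand": 0}, {"translation": [0.02, -0.45, 0.4], "turn": [0, 0, 0], "hand": 0}, {"translation": [0.02, -0.45, 0.6], "turn": [0, 0, 0], "hand": 0}, {"translation": [0.02, -0.45, 0.74], "turn": [0, 0, 0], "hand": 0}, {"translation": [0.02, -0.45, 0.74], "turn": [0, 0, 0], "hand": 0}, {"translation": [0.02, -0.53, 0.74], "turn": [0, 0, 0], "hand": 0}, {"translation": [0.02, -0.58, 0.74], "turn": [0, 0, 0], "hand": 0}, {"translation": [0.02, -0.64, 0.74], "turn": [0, 0, 0], "hand": 0}, {"translation": [0.02, -0.7, 0.74], "turn": [0, 0, 0], "hand": 0}, {"translation": [0.02, -0.76, 0.74], "turn": [0, 0, 0], "hand": 0}, {"translation": [0.02, -0.82, 0.74], "turn": [0, 0, 0], "hand": 0}, {"translation": [0.02, -0.88, 0.74], "turn": [0, 0, 0], "hand": 0}, {"translation": [0.02, -0.95, 0.74], "turn": [0, 0, 0], "hand": 0}, {"translation": [0.02, -0.95, 0.74], "turn": [0, 0, 0], "hand": 0}, {"translation": [0.02, -0.83, 0.74], "turn": [0, 0, 0], "hand": 0}, {"translation": [0.02, -0.82, 0.5], "turn": [0, 0, 0], "hand": 0}, {"translation": [0.02, -0.82, 0.1], "turn": [0, 0, 0], "hand": 0}, {"translation": [0.1, -0.5, -0.1], "turn": [0, 0, 0], "hand": 0}, {"translation": [0.2, -0.3, -0.1], "turn": [0, 0, 0], "hand": 0}])

```text
clock: 11.3
position: [0.6573, 0.153, 0.2441]
ee_rot: [-2.221, 2.217, -0.003]
force: [-1.1, 0.7, 0.1]
width: 0.006
```

Emit:
arm_command(plan=[{"translation": [0.5, 0.2, 0], "turn": [0, 0, 0], "hand": 0}, {"translation": [0.9, 0.5, 0], "turn": [0, 0, 0], "hand": 0}, {"translation": [0.9, 0.7, 0], "turn": [0, 0, 0], "hand": 0}, {"translation": [0.9, 0.7, 0], "turn": [0, 0, 0], "hand": 0}])

```text
clock: 11.8
position: [0.5725, 0.0432, 0.2419]
ee_rot: [2.221, -2.221, 0.001]
force: [0.5, 0.9, -0.2]
width: 0.006
```

```bash
python3 - <<'E'
from h import *
im,d,c=snap('wrist','wrist6.png'); print('kat',rimfit(c,im,d,(.715,.175),.075,.140,.16))
print('thali',rimfit(c,im,d,(.528,-.04),.12,.130,.15))
im,d,c=snap('scene','scene6.png'); print('kat',rimfit(c,im,d,(.715,.175),.075,.140,.16))
print('thali',rimfit(c,im,d,(.528,-.04),.12,.130,.15))
togo((.528,.0,.2),(.528,.0,.139),Rt=np.array([[0,-1,0],[-1,0,0],[0,0,-1.]]))
E
```

```text
kat (np.int64(2354), 0.7180447578430176, 0.17432422935962677, 0.040909040719270706)
thali (np.int64(2141), 0.5292483568191528, -0.04280126094818115, 0.10040754079818726)
kat (np.int64(314), 0.7140787243843079, 0.1748916059732437, 0.042229704558849335)
thali (np.int64(356), 0.519282341003418, -0.03900304064154625, 0.10674993693828583)
t 11.9 pos [0.5743 0.0442 0.2418] F [-0.6 -0.4  0.6] w 0.0 Rx [ 0.001 -1.    -0.   ] Rz [ 0.001  0.    -1.   ]
(0.528, 0.0, 0.2) -> [0.368 0.387 0.347]
(0.528, 0.0, 0.139) -> [0.368 0.387 0.856]
turn [-0.0008  0.0001  0.0007]
```

View pics/wrist6.png

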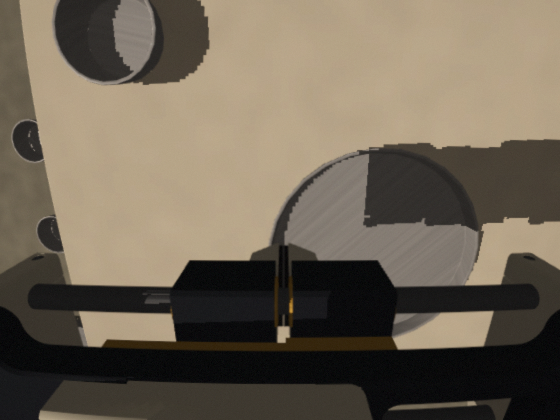

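Katori is at (0.716, 0.1745), upright at (105,30) in the picture. The thali is unmoved at (0.529, -0.0425). Next I'll lower the fingers inside the thali, clear of its floor, and push its left wall outward.

Emit:
arm_command(plan=[{"translation": [0.3, 0.3, 0], "turn": [0, 0, 0], "hand": 0}, {"translation": [0.36, 0.38, 0.2], "turn": [0, 0, 0], "hand": 0}, {"translation": [0.36, 0.38, 0.5], "turn": [0, 0, 0], "hand": 0}, {"translation": [0.36, 0.38, 0.65], "turn": [0, 0, 0], "hand": 0}, {"translation": [0.36, 0.38, 0.75], "turn": [0, 0, 0], "hand": 0}, {"translation": [0.36, 0.38, 0.82], "turn": [0, 0, 0], "hand": 0}, {"translation": [0.36, 0.38, 0.86], "turn": [0, 0, 0], "hand": 0}, {"translation": [0.36, 0.38, 0.86], "turn": [0, 0, 0], "hand": 0}])

```text
clock: 12.9
position: [0.5283, 0.0007, 0.1382]
ee_rot: [-2.222, 2.22, -0.0]
force: [0.6, -0.4, -0.2]
width: 0.007
```

```bash
python3 - <<'E'
from h import *
togo((.528,.1,.138),Rt=np.array([[0,-1,0],[-1,0,0],[0,0,-1.]]))
E
```

```text
t 12.9 pos [0.5283 0.0007 0.1382] F [ 0.6 -0.4 -0.2] w 0.01 Rx [ 0.001 -1.     0.   ] Rz [ 0. -0. -1.]
(0.528, 0.1, 0.138) -> [-0.828  0.002  0.001]
turn [-0.0001 -0.      0.0005]
```

Emit:
arm_command(plan=[{"translation": [-0.05, 0, 0], "turn": [0, 0, 0], "hand": 0}, {"translation": [-0.1, 0, 0], "turn": [0, 0, 0], "hand": 0}, {"translation": [-0.15, 0, 0], "turn": [0, 0, 0], "hand": 0}, {"translation": [-0.2, 0, 0], "turn": [0, 0, 0], "hand": 0}, {"translation": [-0.25, 0, 0], "turn": [0, 0, 0], "hand": 0}, {"translation": [-0.3, 0, 0], "turn": [0, 0, 0], "hand": 0}, {"translation": [-0.35, 0, 0], "turn": [0, 0, 0], "hand": 0}, {"translation": [-0.4, 0, 0], "turn": [0, 0, 0], "hand": 0}, {"translation": [-0.45, 0, 0], "turn": [0, 0, 0], "hand": 0}, {"translation": [-0.5, 0, 0], "turn": [0, 0, 0], "hand": 0}, {"translation": [-0.55, 0, 0], "turn": [0, 0, 0], "hand": 0}, {"translation": [-0.6, 0, 0], "turn": [0, 0, 0], "hand": 0}, {"translation": [-0.65, 0, 0], "turn": [0, 0, 0], "hand": 0}, {"translation": [-0.7, 0, 0], "turn": [0, 0, 0], "hand": 0}, {"translation": [-0.75, 0, 0], "turn": [0, 0, 0], "hand": 0}, {"translation": [-0.8, 0, 0], "turn": [0, 0, 0], "hand": 0}, {"translation": [-0.85, 0, 0], "turn": [0, 0, 0], "hand": 0}, {"translation": [-0.9, 0, 0], "turn": [0, 0, 0], "hand": 0}, {"translation": [-0.9, 0, 0], "turn": [0, 0, 0], "hand": 0}])

```text
clock: 15.28
position: [0.5281, 0.1096, 0.1382]
ee_rot: [-2.223, 2.219, 0.001]
force: [-0.7, -0.1, 0.4]
width: 0.008
```

```bash
python3 - <<'E'
from h import *
togo((.53,.27,.138))
for cam in('wrist','scene','top'):
  im,d,c=snap(cam,cam+'7.png'); 
  uv,P=cloud(cam,d,c)
  m=(np.hypot(P[:,0]-.53,P[:,1]-.04)<.14)&(P[:,2]>.130)&(P[:,2]<.141)
  if m.sum()>10: print(cam,m.sum(),'y range',P[m,1].min(),P[m,1].max(),'x',P[m,0].min(),P[m,0].max())
  if cam!='wrist':
   for b in finder.boxes_of(cam,'thali')[:2]: 
    l,t,r,bo=b['rect']; print(round(b['score'],2),np.round(b['rect']),np.round(onplane(c,[[(l+r)/2,(t+bo)/2]],.13)[0],3))
E
```

```text
t 15.28 pos [0.5281 0.1096 0.1382] F [-0.7 -0.1  0.4] w 0.01 Rx [ 0.002 -1.    -0.001] Rz [ 0.     0.001 -1.   ]
(0.53, 0.27, 0.138) -> [-1.337 -0.019  0.002]
wrist 3971 y range -0.0411021731829703 0.12441459153370638 x 0.4752687988653169 0.6256198298298439
scene 264 y range -0.07388417823266369 0.150081762803829 x 0.4260217380393806 0.6219082851515844
0.82 [227. 203. 274. 247.] [0.555 0.014 0.13 ]
top 101 y range -0.06993132871944693 0.020062011761159366 x 0.517927232654402 0.623527501414983
0.75 [ 92. 236. 190. 334.] [0.213 0.352 0.13 ]
0.46 [270. 139. 302. 173.] [ 0.573 -0.029  0.13 ]
```

View pics/wrist7.png

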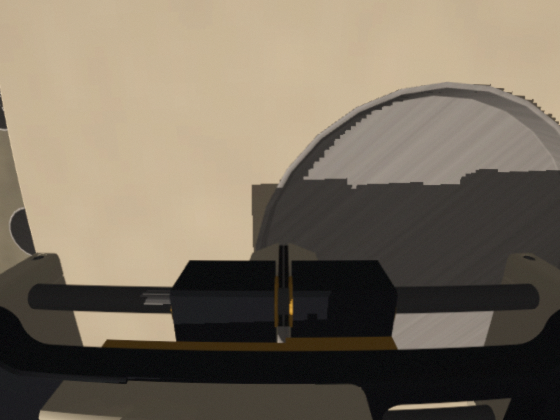

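View pics/scene7.png

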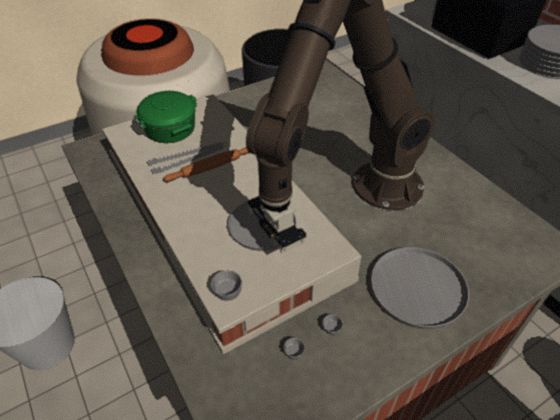

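The thali slides with the fingers: its rear rim is at y≈-0.072, so its centre is at y≈0.028, about 82 mm behind the TCP. It lies flat and I'll continue.

Emit:
arm_command(plan=[{"translation": [-0.05, 0, 0], "turn": [0, 0, 0], "hand": 0}, {"translation": [-0.1, 0, 0], "turn": [0, 0, 0], "hand": 0}, {"translation": [-0.15, 0, 0], "turn": [0, 0, 0], "hand": 0}, {"translation": [-0.2, 0, 0], "turn": [0, 0, 0], "hand": 0}, {"translation": [-0.25, 0, 0], "turn": [0, 0, 0], "hand": 0}, {"translation": [-0.3, 0, 0], "turn": [0, 0, 0], "hand": 0}, {"translation": [-0.35, 0, 0], "turn": [0, 0, 0], "hand": 0}, {"translation": [-0.4, 0, 0], "turn": [0, 0, 0], "hand": 0}, {"translation": [-0.45, 0, 0], "turn": [0, 0, 0], "hand": 0}, {"translation": [-0.5, 0, 0], "turn": [0, 0, 0], "hand": 0}, {"translation": [-0.55, 0, 0], "turn": [0, 0, 0], "hand": 0}, {"translation": [-0.6, 0, 0], "turn": [0, 0, 0], "hand": 0}, {"translation": [-0.65, 0, 0], "turn": [0, 0, 0], "hand": 0}, {"translation": [-0.7, 0, 0], "turn": [0, 0, 0], "hand": 0}, {"translation": [-0.75, 0, 0], "turn": [0, 0, 0], "hand": 0}, {"translation": [-0.8, 0, 0], "turn": [0, 0, 0], "hand": 0}, {"translation": [-0.85, 0, 0], "turn": [0, 0, 0], "hand": 0}, {"translation": [-0.9, 0, 0], "turn": [0, 0, 0], "hand": 0}, {"translation": [-0.95, 0, 0], "turn": [0, 0, 0], "hand": 0}, {"translation": [-0.95, 0, 0], "turn": [0, 0, 0], "hand": 0}])

```text
clock: 18.02
position: [0.528, 0.2236, 0.1382]
ee_rot: [-2.223, 2.219, 0.001]
force: [0.6, -0.3, -0.1]
width: 0.006
```

```bash
cat >> h.py <<'E'
def circ(c,d,ctr,R=.0995,z=(.130,.14)):
    "circle of known radius through rim points, robust"
    from scipy.optimize import least_squares
    uv,P=cloud(None,d,c)
    r=np.hypot(P[:,0]-ctr[0],P[:,1]-ctr[1])
    m=(abs(r-R)<.02)&(P[:,2]>z[0])&(P[:,2]<z[1]); Q=P[m]
    s=least_squares(lambda p:np.hypot(Q[:,0]-p[0],Q[:,1]-p[1])-R,ctr,loss='soft_l1',f_scale=.002)
    return m.sum(),np.round(s.x,4),round(np.median(abs(s.fun)),4)
E
python3 - <<'E'
from h import *
togo((.53,.3,.138))
y=observe()['position'][1]-.0815
for cam in('wrist','scene','top'):
  im,d,c=snap(cam,cam+'8.png'); print(cam,circ(c,d,(.53,y)))
E
```

```text
t 18.02 pos [0.528  0.2236 0.1382] F [ 0.6 -0.3 -0.1] w 0.01 Rx [ 0.002 -1.    -0.001] Rz [ 0.     0.001 -1.   ]
(0.53, 0.3, 0.138) -> [-0.636 -0.018  0.002]
wrist (np.int64(3750), array([0.5231, 0.1382]), np.float64(0.0012))
scene (np.int64(220), array([0.5188, 0.1419]), np.float64(0.0015))
top (np.int64(90), array([0.5228, 0.1438]), np.float64(0.0012))
```

View pics/scene8.png

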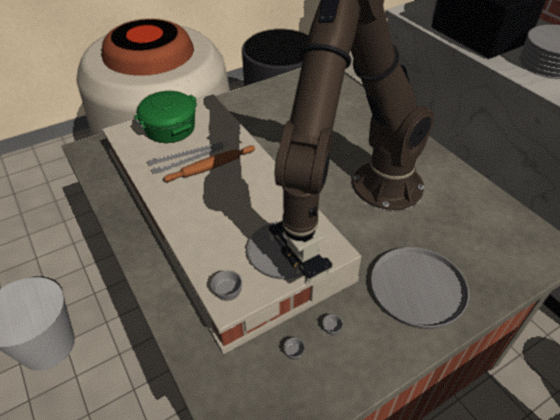

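Emit:
arm_command(plan=[{"translation": [-0.05, 0, 0], "turn": [0, 0, 0], "hand": 0}, {"translation": [-0.1, 0, 0], "turn": [0, 0, 0], "hand": 0}, {"translation": [-0.15, 0, 0], "turn": [0, 0, 0], "hand": 0}, {"translation": [-0.2, 0, 0], "turn": [0, 0, 0], "hand": 0}, {"translation": [-0.25, 0, 0], "turn": [0, 0, 0], "hand": 0}, {"translation": [-0.3, 0, 0], "turn": [0, 0, 0], "hand": 0}, {"translation": [-0.35, 0, 0], "turn": [0, 0, 0], "hand": 0}, {"translation": [-0.4, 0, 0], "turn": [0, 0, 0], "hand": 0}, {"translation": [-0.45, 0, 0], "turn": [0, 0, 0], "hand": 0}, {"translation": [-0.5, 0, 0], "turn": [0, 0, 0], "hand": 0}, {"translation": [-0.54, 0, 0], "turn": [0, 0, 0], "hand": 0}, {"translation": [-0.58, 0, 0], "turn": [0, 0, 0], "hand": 0}, {"translation": [-0.62, 0, 0], "turn": [0, 0, 0], "hand": 0}, {"translation": [-0.62, 0, 0], "turn": [0, 0, 0], "hand": 0}, {"translation": [-0.62, 0, 0], "turn": [0, 0, 0], "hand": 0}, {"translation": [-0.52, 0, 0], "turn": [0, 0, 0], "hand": 0}, {"translation": [-0.52, 0, -0.1], "turn": [0, 0, 0], "hand": 0}, {"translation": [-0.52, 0, -0.5], "turn": [0, 0, 0], "hand": 0}, {"translation": [-0.52, 0, -1], "turn": [0, 0, 0], "hand": 0}, {"translation": [-0.52, 0, -1], "turn": [0, 0, 0], "hand": 0}])

```text
clock: 20.68
position: [0.53, 0.2869, 0.2643]
ee_rot: [-2.215, 2.214, -0.003]
force: [-0.3, -0.1, -0.5]
width: 0.009
```

Emit:
arm_command(plan=[{"translation": [0.5, 0.2, -0.3], "turn": [0, 0, 0], "hand": 0}, {"translation": [1, 0.3, -0.5], "turn": [0, 0, 0], "hand": 0}, {"translation": [1, 0.3, -0.5], "turn": [0, 0, 0], "hand": 0}, {"translation": [1, 0.3, -0.5], "turn": [0, 0, 0], "hand": 0}])

```text
clock: 21.18
position: [0.4922, 0.1644, 0.3186]
ee_rot: [-2.219, 2.222, -0.001]
force: [0.1, 0.5, -0.1]
width: 0.004
```

```bash
python3 - <<'E'
from h import *
togo((.53,.3,.138))
for cam in('wrist','scene','top'):
  im,d,c=snap(cam,cam+'9.png'); print(cam,circ(c,d,(.526,.217)),'kat',circ(c,d,(.716,.175),.0395,(.145,.16)))
  uv,P=cloud(cam,d,c)
  if cam!='scene':
    A=P[abs(P[:,2]-.1205)<.008]; xs=[.38,.39,.40,.41,.65,.67]; ye=[A[(abs(A[:,0]-x)<.005)&(A[:,1]<.35)&(A[:,1]>.1)][:,1].max() for x in xs]; print('end',np.round(ye,4))
E
```

```text
t 21.18 pos [0.4922 0.1644 0.3186] F [ 0.1  0.5 -0.1] w 0.0 Rx [-0.001 -1.    -0.   ] Rz [ 0.001  0.    -1.   ]
(0.53, 0.3, 0.138) -> [-1.13  -0.311  1.505]
wrist (np.int64(2555), array([0.5248, 0.214 ]), np.float64(0.0025)) kat (np.int64(17), array([0.7168, 0.1752]), np.float64(0.0002))Traceback (most recent call last):
  File "<stdin>", line 7, in <module>
    return umr_maximum(a, axis, None, out, keepdims, initial, where)
ValueError: zero-size array to reduction operation maximum which has no identity
```

View pics/wrist9.png

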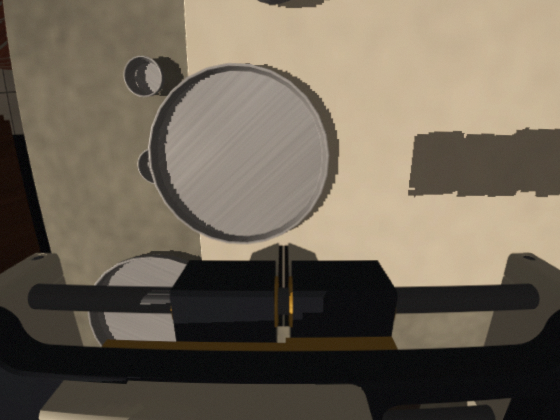

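The thali at (240,153) sticks out left of the ledge end (column ~194) by about a quarter of its width. I'll check with the top camera as well.

```bash
python3 - <<'E'
from h import *
for cam in('wrist','scene','top'):
  im,d,c=snap(cam,cam+'10.png'); print(cam,circ(c,d,(.526,.217),z=(.132,.141)),'kat',circ(c,d,(.716,.175),.0395,(.145,.16)))
  uv,P=cloud(cam,d,c)
  A=P[abs(P[:,2]-.1205)<.006]
  for x in (.40,.41,.45,.62,.64,.66):
    q=A[(abs(A[:,0]-x)<.005)&(A[:,1]<.33)&(A[:,1]>.1)][:,1]
    if len(q): print(x,np.round(q.max(),4),end=' ')
  print()
  for n in('belan','chimta'):
   for b in finder.boxes_of(cam,n)[:1]: print(n,round(b['score'],2),np.round(b['rect']))
togo()
E
```

```text
wrist (np.int64(2143), array([0.5248, 0.2136]), np.float64(0.0022)) kat (np.int64(9), array([0.7172, 0.1755]), np.float64(0.0002))
0.4 0.2686 0.41 0.269 0.45 0.2759 0.62 0.2672 0.64 0.2676 0.66 0.267 
scene (np.int64(389), array([0.5235, 0.2162]), np.float64(0.0021)) kat (np.int64(244), array([0.7149, 0.1756]), np.float64(0.0013))
0.4 0.2696 0.41 0.2707 0.45 0.2694 0.62 0.2711 0.64 0.2706 0.66 0.2704 
belan 0.68 [168. 143. 254. 179.]
chimta 0.61 [147. 141. 224. 172.]
top (np.int64(66), array([0.5263, 0.2145]), np.float64(0.001)) kat (np.int64(107), array([0.7146, 0.1775]), np.float64(0.0011))
0.4 0.2717 0.41 0.2688 0.45 0.2741 0.64 0.1429 0.66 0.1601 
belan 0.83 [377. 112. 386. 225.]
chimta 0.82 [399. 112. 417. 200.]
t 21.68 pos [0.492  0.1654 0.3178] F [0.1 0.3 0.7] w 0.01 Rx [ 0.001 -1.     0.   ] Rz [-0.001 -0.    -1.   ]
```

View pics/scene10.png

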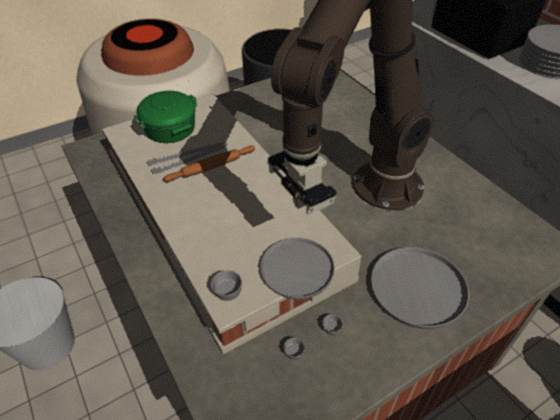

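The thali lies flat with its centre 0.053 m inside the ledge end, so its rim is about 47 mm out. The katori stands 0.19 m from it, centre to centre, and the belan and chimta boxes have shifted by no more than a few pixels. I'm handing in.

```bash
python3 -c "
from cell import ticket
print(ticket.sign_off())"
```

```text
the job is handed in; nothing more can be done
None
```

The job is handed in. The thali now sticks out about 47 mm past the left end of the ledge, and the katori stands well clear of it. No verdict is reported.

- **Katori:** I pushed it about 155 mm away from the robot, with the closed fingers pressing on its inner wall. It took two pushes. On the first I had the contact offset the wrong way round: the bowl trails the fingers by 20 mm rather than leading them. That left too little room for the thali, so I pushed it about 40 mm further. It stands upright, 0.19 m centre to centre from the thali, where 0.142 m is needed.
- **Thali:** I slid it along the ledge by pressing outward on its left wall from inside, with the fingertips kept above its floor. The three cameras put its centre at y = 0.2136, 0.2145 and 0.2162 m in the world frame. The ledge end reads between 0.267 and 0.271 m. That places the centre 51 to 57 mm inside the end, within the allowed 35 to 65 mm.
- **Bystanders:** The belan and chimta detection boxes moved by no more than 4 pixels from the start, and the arm never went near them.
- **Less certain readings:** Near the thali, a few ledge-end readings from the wrist and top views were clearly wrong, thrown off by the rim or blocked by the arm. I ignored those.
- **Time and contact:** The run took about 22 s of the 61 s allowed, and the arm was clear of everything at hand-in.

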